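Set the birdhouse stop to the clip, backlash taken up

TASK

On the screw slide with the orange knob, set the stop to the red clip, with the screw's backlash taken up for the next birdhouse panel. Turn the knob counter-clockwise until the stop's black pointer is about a centimetre past the middle of the clip on the knob side, then bring it back clockwise until the pointer stands opposite the clip, so that the last movement is the brass nut pushing the stop away from the knob. Let go of the knob and leave it there.

Things in the scene. Friction and masses are not known exactly. Their poses are not given: they have to be found in the camera images.
- knob_grip (a point): Grip point of the orange knob, on its vertical axis, 88 mm above bench: upright bar 56 long, 15 thick, 36 mm high (top 14 mm above point) on a 60 mm disc, over a gearbox with top 57 mm above bench. x along bar, z up. Turns with 0.2 N m, 1.6 rad counter-clockwise and 0.6 clockwise from start. Seen from above, clockwise drives the nut away from it, 30 mm per rad. The blue-knob slide is a bystander
- stop: Stop of the orange-knob slide: dark steel frame 52 x 84 mm with a plywood face. x: along the slide, away from the knob; y: towards the white scale. The thin black pointer over the scale lies at its x = 0. Origin on the slide's centre line, 12 mm above bench, at first 150 mm from the knob's axis and 12 to 20 mm beyond the clip's middle. Moves only when the nut pushes it; stays where left
- nut: Brass nut on the screw, 20 x 44 mm, in the 28 mm long window of the stop; axes and origin height as stop. It has 8 mm of play: x = -4 to +4 mm in the stop's frame, 0 at the start. At +4 mm it bears on the end away from the knob (play taken up clockwise), at -4 mm on the knob end
- clip: Red clip marking the wanted place, fixed on the white scale of the orange-knob slide: 12 mm wide along the slide, 20 deep, 16 mm high. Origin mid-width on its underside; x: along the slide, away from the knob, as for stop. The pointer is opposite its middle when the stop is at x = 0 in this frame

How it is judged:
By the outcome, as a careful person would: the job done as asked, in the order asked, and still so for the second after the job is handed in, with the robot touching nothing.
It also fails if it takes over 42 s, if anything falls off the work surface, if the arm or the gripper's body presses on something with over 40 N, if the wrist force passes 120 N, or if a joint passes its speed limit or range.

ROBOT

A 7-joint arm with a two-finger parallel gripper is mounted at the origin on the work surface. World frame = base frame: x ahead of the robot, y to its left, z up, the work surface at z = 0. Lengths are in m, angles in rad, forces in N, time in s.
With the tool pointing down it reaches from about 0.425 to 0.925 m from the base axis. Payload 6.8 kg.
Tool frame: the origin (TCP) lies on the front face of the gripper's body, between the roots of the fingers; the fingertips stand 73 mm ahead of it and the grasp point (between the pads) lies 54 mm ahead of it (tcp_to_tips is the distance from the TCP to the fingertips, in m); z points along the fingers, x is the direction in which the jaws open and shut, and the axes are right-handed (so a half turn about z gives the same grasp; the last joint's range is limited). The gripper opens to 85 mm and grips with 20 to 120 N. Pads are 22 mm wide; open, the fingers measure 114 mm over their backs; the gripper's body (76 mm by 85 mm) begins 54 mm behind the grasp point. The pads swing forward as they close: fully open they stand 13 mm farther back than shut.
Start: joints at [0.995, 0.477, 0.022, 1.555, -0.011, 1.109, -0.083], TCP at [0.304, -0.602, 0.304] pointing down, gripper open.
Joint ranges: [-2.96, 2.96], [-0.34, 2.1], [-1.41, 1.46], [0.24, 2.44], [-1.37, 4.51], [0.17, 1.92], [-2.96, 2.96]. Speed limits (rad/s): [2.39, 2.39, 3.14, 3.14, 3.14, 3.14, 3.14].

INTERFACE

Orientations are given as a unit quaternion [w, x, y, z].
In Python, from station import get_obs, read_camera, hand_in, look_for, silhouettes, tcp_to_tips gives the robot as it stands. The module is installed in compiled form; this text tells all that it offers.
- The arm moves only by the tool apply_moves, never from a script. Its argument "moves" is a list of rows, each a list of 3 entries, a list of its own where there are three numbers: the shift along the tool's x, y, z in units of 25 mm (1.0 is 25 mm), then the turn, a rotation vector about the tool's x, y, z in units of 10 degrees (1.0 is 10 degrees), then the gripper's target within -1 to 1 (fully open at 1, half-way at 0, shut at -1). In form: [[[dx, dy, dz], [rx, ry, rz], jaw], ...]. A call has 1 to 20 rows; each row is the pose to reach, as a shift and turn from the pose commanded when the call began, along the tool's axes at that moment; what a row does not reach only later rows make up. A row lasts 1/8 s, in which the tool goes at most 62.5 mm and 10.7 degrees, less where a joint would pass 70% of its speed; a pose out of reach is approached as far as the arm can. A call with a gripper value outside its range is refused whole. The fingers move at their own pace and stop on an object; "force" is the grip in N (left out, the last holds). Time passes only in rows, so rows that repeat a pose let the fingers close. It gives the time, the measured TCP pose, the force and the opening at its end, in the units of the state.
- get_obs(): the state, without advancing time (a new reading comes with each control period).
- read_camera(name): name is "scene" or "side" or "wrist"; returns a dict with "color" (400x640x3 uint8, red, green, blue), "mtx" (3x3 intrinsics, pixels), "eye" and "rotation" of the camera in the world; the wrist camera has in their place "hand_eye" (4x4, takes a point from camera to tool coordinates, whose origin is the TCP and whose axes are the tool frame's). Camera axes: x right, y up, looking along -z (the intrinsics and any distortion apply to the point x, -y, -z); pixel columns grow to the right and rows downward; lengths in m; the calibration is good to about 2 mm. The wrist camera is an equidistant fisheye: a pixel r from the principal point sees the ray r / f radians off the axis. A picture is of the moment at which its call begins: read the wrist's pose just before it. There is no depth.
- hand_in(): hands the job in, once; it reports no verdict.
Trained networks look in the newest picture that a camera, given by its name, has taken for a name from the list of things; names that differ only in an ending like _2 or _b are one class to them, and where a whole thing is asked for, a point or a joint stands for the part that bears it (a point fixed in the world has none). Each returns a list of dicts, best first, with "conf" (0 to 1); they miss things now and then, are a little off and sometimes report something else, mostly with a low value. They report only what shows in the picture. A call takes as long as a camera call.
- look_for(camera, query): "pixel" ([row, column] in pixels, amid what is visible of it).
- silhouettes(camera, query): "mask" (400x640 bool, what is visible of it) and "pixel" ([row, column] in pixels, amid what is visible of it).
The state is a dict: "t": time; "q": joint angles; "joint_vel": joint speeds; "joint_torque": joint torques, N m; "eef_pos": TCP position; "tool_rot": TCP orientation; "contact_force": force on the tool from outside, world axes, zero at the start; "torque": the same for the moment, N m; "gripper_width": opening from 0.0 (shut) to 1.0 (fully open).
Only numpy, scipy, OpenCV 4.12 (cv2) and the standard library are available. Lean on these libraries where they do the work, as an engineer would, in place of code of your own. Each camera call takes 0.05 s, during which the arm holds its last target.

## Working session

There is one attempt and no reset: what is moved stays moved. The work goes in short steps, Python scripts to look and compute and a tool call to move; the robot and the scene stay as the last step left them, time stands still between calls to the robot, and variables do not carry over. Pictures are saved under pics/ and viewed, and the job is handed in when it is done.

Besides the shell and the picture viewer there is one more tool, called after "Call:" as a command line: name --argument value ..., lists and objects as JSON in quotes. apply_moves: Moves the arm, as the interface text tells. Its arguments: {"type":"object","properties":{"moves":{"type":"array"},"force":{"type":"number"}},"required":["moves"]}

```bash
mkdir -p pics; cat > h.py <<'E'
import numpy as np, cv2
from station import *
def save(n,c): cv2.imwrite(n,cv2.cvtColor(c,cv2.COLOR_RGB2BGR))
E
python3 - <<'E'
from h import *
o=get_obs(); print(o['t'],o['eef_pos'],o['tool_rot'],o['gripper_width'])
for c in ['scene','side','wrist']:
    r=read_camera(c); save(f'pics/{c}0.png',r['color'])
    print(c,r['mtx'].tolist(),r.get('eye'),r.get('rotation'),r.get('hand_eye'),[k for k in r])
    for q in ['knob_grip','stop','nut','clip']:
        print(q,[(np.round(d['pixel']),round(d['conf'],2)) for d in look_for(c,q)][:4])
E
```

```text
0.0 [ 0.30412931 -0.60207927  0.30288613] [-4.16088848e-04  8.51735016e-01 -5.23971916e-01 -8.49189828e-04] 0.9999644244233117
scene [[448.217498604686, 0.0, 315.86928551195894], [0.0, 448.217498604686, 198.4228625553636], [0.0, 0.0, 1.0]] [1.07217545 0.44290342 0.65581667] [0.36762918 0.17411242 0.38077643 0.83038723] None ['color', 'mtx', 'eye', 'rotation']
knob_grip [(array([243., 429.]), 0.97)]
stop [(array([315., 382.]), 0.9)]
nut [(array([308., 383.]), 0.55)]
clip [(array([332., 423.]), 0.54)]
side [[377.9406995692572, 0.0, 316.2263490847338], [0.0, 377.9406995692572, 206.38416862028123], [0.0, 0.0, 1.0]] [ 0.38198235 -0.50799274  0.75995303] [ 0.92095352  0.33145439 -0.06836397 -0.19315531] None ['color', 'mtx', 'eye', 'rotation']
knob_grip [(array([164., 251.]), 0.57)]
stop [(array([148., 307.]), 0.66)]
nut []
clip []
wrist [[309.70691628693146, 0.0, 319.2852889986518], [0.0, 309.70691628693146, 202.93784620435102], [0.0, 0.0, 1.0]] None None [[ 9.99999752e-01 -6.58140827e-04  2.50596946e-04 -7.19568514e-04]
 [-5.47323537e-04 -9.50238027e-01 -3.11524306e-01 -8.06681497e-02]
 [ 4.43153612e-04  3.11524091e-01 -9.50238151e-01 -7.04764400e-02]
 [ 0.00000000e+00  0.00000000e+00  0.00000000e+00  1.00000000e+00]] ['color', 'mtx', 'hand_eye']
knob_grip []
stop []
nut []
clip []
```

View pics/scene0.png

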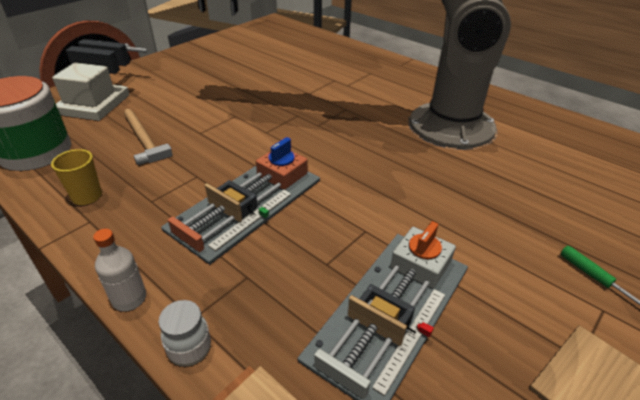

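View pics/side0.png

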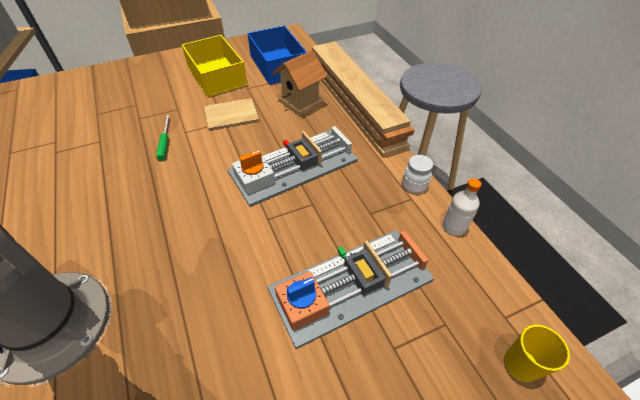

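View pics/wrist0.png

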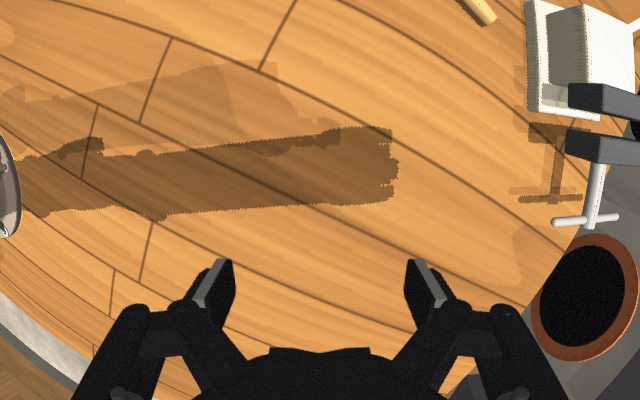

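The scene view shows the orange knob at about (row 240, col 428), the stop at (315, 382) and the red clip at (329, 425). In the side view the knob is at (163, 252) and the clip at (142, 286). I'll enlarge both views and triangulate.

```bash
cat >> h.py <<'E'
from scipy.spatial.transform import Rotation as R
def Rq(q): return R.from_quat([q[1],q[2],q[3],q[0]])
def ray(r,px): # px [row,col]
    K=r['mtx']; d=np.array([(px[1]-K[0,2])/K[0,0],-(px[0]-K[1,2])/K[1,1],-1.])
    q=np.asarray(r['rotation']); M=q if q.shape==(3,3) else Rq(q).as_matrix()
    d=M@d; return np.array(r['eye']),d/np.linalg.norm(d)
def onz(r,px,z):
    e,d=ray(r,px); return e+d*(z-e[2])/d[2]
def tri(rs):
    A=0;b=0
    for e,d in rs:
        P=np.eye(3)-np.outer(d,d);A=A+P;b=b+P@e
    x=np.linalg.solve(A,b); return x,[np.linalg.norm((np.eye(3)-np.outer(d,d))@(x-e)) for e,d in rs]
def proj(r,p):
    K=r['mtx'];M=Rq(r['rotation']).as_matrix();c=M.T@(np.array(p)-r['eye'])
    return np.array([K[1,1]*(-c[1])/(-c[2])+K[1,2],K[0,0]*c[0]/(-c[2])+K[0,2]])
def wproj(r,p,o):
    T=r['hand_eye'];t=Rq(o['tool_rot']).as_matrix().T@(np.array(p)-o['eef_pos'])
    c=T[:3,:3].T@(t-T[:3,3]); v=np.array([c[0],-c[1],-c[2]]);K=r['mtx']
    th=np.arctan2(np.hypot(v[0],v[1]),v[2]);ph=np.arctan2(v[1],v[0])
    return np.array([K[1,2]+K[0,0]*th*np.sin(ph),K[0,2]+K[0,0]*th*np.cos(ph)])
def wray(r,px,o):
    K=r['mtx'];u=(px[1]-K[0,2])/K[0,0];v=(px[0]-K[1,2])/K[1,1];th=np.hypot(u,v)
    s=np.sin(th)/max(th,1e-9);c=np.array([u*s,-v*s,-np.cos(th)])
    T=r['hand_eye'];M=Rq(o['tool_rot']).as_matrix()
    return M@T[:3,3]+o['eef_pos'],M@(T[:3,:3]@c)
def wonz(r,px,o,z):
    e,d=wray(r,px,o);return e+d*(z-e[2])/d[2]
E
python3 - <<'E'
from h import *
s=read_camera('scene');d=read_camera('side')
for q in ['knob_grip']:
    a=look_for('scene',q)[0]['pixel'];b=look_for('side',q)[0]['pixel'];print(q,tri([ray(s,a),ray(d,b)]))
print('clip',tri([ray(s,(329,425)),ray(d,(142,286))]),onz(s,(329,425),.02))
print('base proj check', proj(s,[0,0,0]),proj(d,[0,0,0]))
save('pics/s1.png',cv2.resize(s['color'][220:400,290:480],None,fx=4,fy=4,interpolation=cv2.INTER_CUBIC)[:600])
save('pics/d1.png',cv2.resize(d['color'][115:205,220:365],None,fx=5,fy=5,interpolation=cv2.INTER_CUBIC))
E
```

```text
knob_grip (array([0.5118472 , 0.22018847, 0.06590256]), [np.float64(0.0012472982343658516), np.float64(0.0012472982343656978)])
clip (array([0.64153026, 0.30302789, 0.02837005]), [np.float64(0.002498287809059403), np.float64(0.0024982878090591136)]) [0.63828703 0.29993608 0.02      ]
base proj check [124.21619074 451.88105496] [323.84304589  50.63686456]
```

View pics/s1.png

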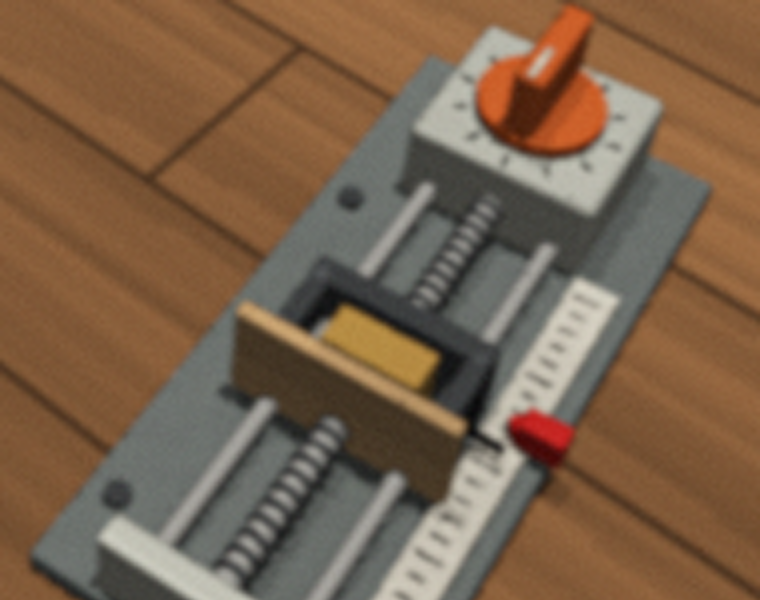

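View pics/d1.png

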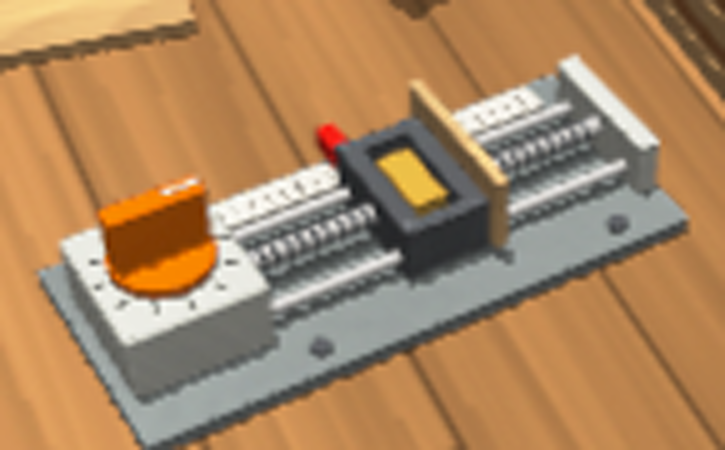

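```bash
python3 - <<'E'
from h import *
s=read_camera('scene');d=read_camera('side')
S=lambda x,y:(220+y/4,290+x/4); D=lambda x,y:(115+y/5,220+x/5)
def ang(r,a,b,z):
    p=onz(r,a,z);q=onz(r,b,z);v=q-p;return np.round(p,4),np.round(q,4),round(np.degrees(np.arctan2(v[1],v[0])),1),round(np.linalg.norm(v),4)
print('plate s',ang(s,S(710,190),S(545,480),.006)); print('plate s left',ang(s,S(435,57),S(35,560),.006))
print('plate d',ang(d,D(150,445),D(688,225),.006))
print('rod s',ang(s,S(430,185),S(365,272),.03))
print('bar top d near',ang(d,D(103,219),D(207,187),.102)); print('bar top d far',ang(d,D(98,211),D(198,178),.102))
print('bar top s L',ang(s,S(564,8),S(516,78),.102)); print('bar top s R',ang(s,S(592,14),S(545,88),.102))
print('pointer s',onz(s,S(470,433),.02),onz(s,S(500,450),.02))
E
```

```text
plate s (array([0.4578, 0.2853, 0.006 ]), array([0.6453, 0.3093, 0.006 ]), np.float64(7.3), np.float64(0.189))
plate s left (array([0.4717, 0.1386, 0.006 ]), array([0.811 , 0.1797, 0.006 ]), np.float64(6.9), np.float64(0.3418))
plate d (array([0.4758, 0.14  , 0.006 ]), array([0.8088, 0.1739, 0.006 ]), np.float64(5.8), np.float64(0.3347))
rod s (array([0.5646, 0.1947, 0.03  ]), array([0.6253, 0.2019, 0.03  ]), np.float64(6.7), np.float64(0.0612))
bar top d near (array([0.4866, 0.2099, 0.102 ]), array([0.5421, 0.2114, 0.102 ]), np.float64(1.5), np.float64(0.0556))
bar top d far (array([0.4859, 0.2166, 0.102 ]), array([0.54  , 0.2197, 0.102 ]), np.float64(3.3), np.float64(0.0542))
bar top s L (array([0.4951, 0.2089, 0.102 ]), array([0.5475, 0.2165, 0.102 ]), np.float64(8.3), np.float64(0.0529))
bar top s R (array([0.49  , 0.2202, 0.102 ]), array([0.5442, 0.2289, 0.102 ]), np.float64(9.2), np.float64(0.0549))
pointer s [0.65638469 0.2779869  0.02      ] [0.65489544 0.29138519 0.02      ]
```

```bash
cat >> h.py <<'E'
def delta(o,p,yaw=None):
    M=Rq(o['tool_rot']).as_matrix(); t=M.T@(np.array(p)-o['eef_pos'])/0.025
    out=[np.round(t,2)]
    if yaw is not None:
        a=np.radians(yaw); X=np.array([np.cos(a),np.sin(a),0]);Z=np.array([0,0,-1.]);N=np.stack([X,np.cross(Z,X),Z],1)
        out.append(np.round(np.degrees(R.from_matrix(M.T@N).as_rotvec())/10,2))
    return out
E
python3 - <<'E'
from h import *
o=get_obs()
print(delta(o,[.5,-.3,.30],-73),delta(o,[.56,-.1,.3],-83),delta(o,[.516,.217,.30],-83))
E
```

```text
[array([ -7.27, -12.44,   0.16]), array([-0.  , -0.  ,  0.98])] [array([-13.33, -18.19,   0.16]), array([-0.  , -0.  ,  1.98])] [array([-25.44, -22.34,   0.16]), array([-0.  , -0.  ,  1.98])]
```

Call:
apply_moves --moves '[[[-2.4,-4.1,0.1],[0,0,0.4],1],[[-4.8,-8.3,0.1],[0,0,0.7],1],[[-7.3,-12.4,0.1],[0,0,1],1],[[-9.3,-14.4,0.1],[0,0,1.3],1],[[-11.3,-16.3,0.1],[0,0,1.6],1],[[-13.3,-18.2,0.1],[0,0,2],1],[[-15.5,-19,0.1],[0,0,2],1],[[-17.7,-19.8,0.1],[0,0,2],1],[[-19.9,-20.6,0.1],[0,0,2],1],[[-22,-21.4,0.1],[0,0,2],1],[[-24,-22,0.1],[0,0,2],1],[[-25.4,-22.3,0.1],[0,0,2],1],[[-25.4,-22.3,0.1],[0,0,2],1],[[-25.4,-22.3,0.1],[0,0,2],1],[[-25.4,-22.3,0.1],[0,0,2],1],[[-25.4,-22.3,0.1],[0,0,2],1]]'

```text
t: 3.05
eef_pos: [0.5158, 0.2151, 0.3013]
tool_rot: [0.0, 0.748, -0.664, 0.0]
contact_force: [-0.1, -0.6, 0.2]
gripper_width: 1.001
```

```bash
python3 - <<'E'
from h import *
o=get_obs(); print(o['t'],o['eef_pos'],o['tool_rot'],o['q'],np.abs(o['joint_vel']).max())
r=read_camera('wrist'); save('pics/w1.png',r['color'])
for q in ['knob_grip','stop','nut','clip']:
    print(q,[(np.round(d['pixel'],1),round(d['conf'],2)) for d in look_for('wrist',q)][:4])
E
```

```text
3.05 [0.51576727 0.21511834 0.30127319] [ 3.12020911e-04  7.47810438e-01 -6.63912195e-01  2.20433786e-04] [-0.2564237   0.30854154 -0.30683342  1.8227872   0.1081005   1.02690134
 -2.05782111] 0.026026588020437575
knob_grip [(array([185.4, 317.8]), 0.82)]
stop [(array([ 25.3, 317.2]), 0.87)]
nut [(array([ 40.1, 315.8]), 0.61)]
clip [(array([ 60.4, 254.4]), 0.6)]
```

View pics/w1.png

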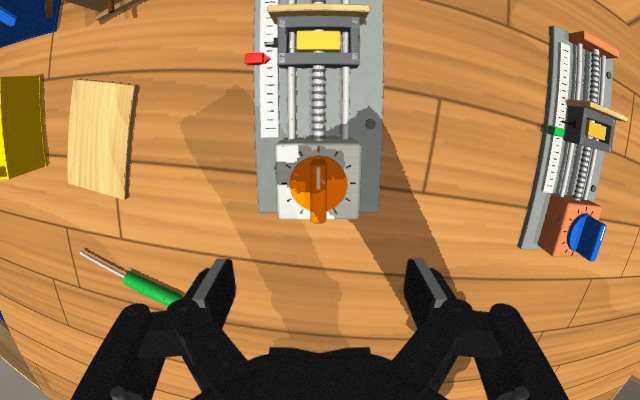

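The wrist view shows the slide squarely: knob at (185, 318), clip at (58, 256), pointer at about (43, 272), so the stop is beyond the clip. Next I measure these accurately.

```bash
python3 - <<'E'
from h import *
r=read_camera('wrist'); c=r['color']
save('pics/w2a.png',cv2.resize(c[10:90,235:385],None,fx=5,fy=5,interpolation=cv2.INTER_CUBIC))
save('pics/w2b.png',cv2.resize(c[130:230,260:380],None,fx=6,fy=6,interpolation=cv2.INTER_CUBIC))
E
```

```text
(no output)
```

View pics/w2a.png

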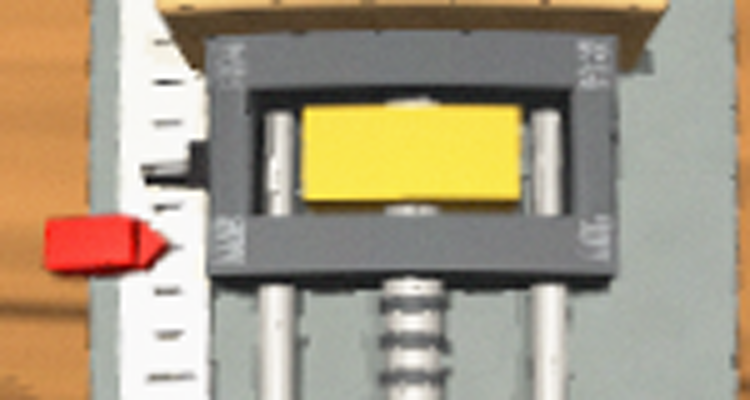

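View pics/w2b.png

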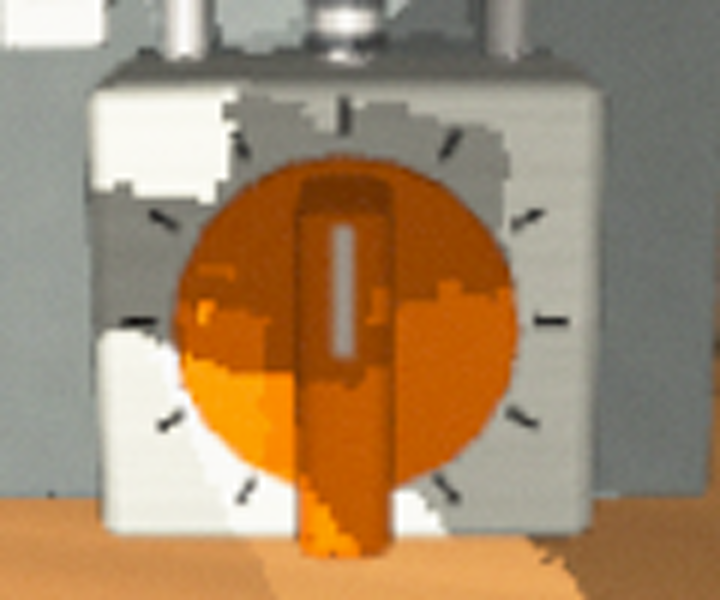

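```bash
python3 - <<'E'
from h import *
s=read_camera('scene');o=get_obs();w=read_camera('wrist')
S=lambda x,y:(220+y/4,290+x/4); A=lambda x,y:(10+y/5,235+x/5); B=lambda x,y:(130+y/6,260+x/6)
# knob axis: disc z=.066 edge left/right/top & bar
c=[wonz(w,B(*p),o,.066) for p in [(177,320),(517,320)]];print('disc',c,(c[0]+c[1])/2)
t=wonz(w,B(348,157),o,.066);print('disc far edge',t, t-0.03*np.array([np.cos(np.radians(7)),np.sin(np.radians(7)),0]))
tt=[wonz(w,B(*p),o,.102) for p in [(298,212),(390,212),(300,553),(390,553)]]
print('bar top',np.round(tt,4),np.mean(tt,0))
v=(tt[0]+tt[1]-tt[2]-tt[3])/2;print('bar ang',np.degrees(np.arctan2(v[1],v[0])),np.linalg.norm(v))
k=np.mean(tt,0)
# slide angle: scale left edge & rods
for n,a,b,z in [('scale',(121,20),(121,390),.01),('plateR',(737,20),(737,390),.008)]:
    p=wonz(w,A(*a),o,z);q=wonz(w,A(*b),o,z);v=p-q;print(n,p,q,np.degrees(np.arctan2(v[1],v[0])))
print('tick dist', [np.round(wonz(w,A(170,y),o,.012)[:2],4) for y in (42,82,124,207,290,334,378)])
print('ptr tri',tri([ray(s,S(500,450)),wray(w,A(143,172),o)]))
print('clip tip tri',tri([ray(s,S(508,420)),wray(w,A(172,246),o)]))
u=np.array([np.cos(np.radians(6.8)),np.sin(np.radians(6.8)),0])
for z in (.012,.016,.02,.024,.028):
    print(z,'ptr',(wonz(w,A(145,173),o,z)-k)@u,'clip tip',(wonz(w,A(172,246),o,z)-k)@u,'clip edges',[(wonz(w,A(90,y),o,z)-k)@u for y in (218,272)])
for z in (.03,.036,.042,.048): print('frame near/far',z,[(wonz(w,A(412,y),o,z)-k)@u for y in (262,38)],(np.linalg.norm(wonz(w,A(210,240),o,z)-wonz(w,A(615,240),o,z))), 'nut',[(wonz(w,A(412,y),o,z)-k)@u for y in (200,104)])
E
```

```text
disc [array([0.51339895, 0.24605044, 0.066     ]), array([0.52018963, 0.18850027, 0.066     ])] [0.51679429 0.21727535 0.066     ]
disc far edge [0.54464031 0.22035537 0.066     ] [0.51486392 0.21669929 0.066     ]
bar top [[0.5416 0.2273 0.102 ]
 [0.5432 0.2138 0.102 ]
 [0.4879 0.2211 0.102 ]
 [0.4895 0.2072 0.102 ]] [0.51553579 0.21733988 0.102     ]
bar ang 6.801675743518937 0.054060716183619725
scale [0.69880898 0.30751989 0.01      ] [0.60866481 0.29666481 0.01      ] 6.866445081054543
plateR [0.71657365 0.16510692 0.008     ] [0.62575762 0.15458445 0.008     ] 6.609147861007328
tick dist [array([0.6932, 0.2948]), array([0.6832, 0.2935]), array([0.6728, 0.2922]), array([0.6527, 0.2897]), array([0.6329, 0.2874]), array([0.6226, 0.2862]), array([0.6122, 0.2851])]
ptr tri (array([0.65852852, 0.29350645, 0.02614404]), [np.float64(0.000763986022599549), np.float64(0.0007639860225997226)])
clip tip tri (array([0.64201399, 0.28652023, 0.02195115]), [np.float64(0.00014102288514792713), np.float64(0.00014102288514803406)])
0.012 ptr 0.1533514775261124 clip tip 0.1353450284926796 clip edg
[... 621 characters left out ...]
/far 0.03 [np.float64(0.12758629056414988), np.float64(0.17938635626755547)] 0.08768033711229183 nut [np.float64(0.14162272795081943), np.float64(0.16377470976994754)]
frame near/far 0.036 [np.float64(0.12675910384225866), np.float64(0.177650275396939)] 0.08614188065905269 nut [np.float64(0.14054925513572636), np.float64(0.1623125539216445)]
frame near/far 0.042 [np.float64(0.12593191712036741), np.float64(0.17591419452632256)] 0.08460342420581347 nut [np.float64(0.13947578232063326), np.float64(0.16085039807334148)]
frame near/far 0.048 [np.float64(0.1251047303984762), np.float64(0.17417811365570612)] 0.08306496775257431 nut [np.float64(0.13840230950554008), np.float64(0.15938824222503845)]
```

```bash
python3 - <<'E'
from h import *
o=get_obs(); print(o['t'],o['eef_pos'],delta(o,[.5160,.2173,.145],-83.2))
E
```

```text
3.45 [0.51584706 0.21498589 0.30145341] [array([-0.09, -0.02,  6.26]), array([-0.  , -0.  , -0.01])]
```

Call:
apply_moves --moves '[[[-0.08,0,1.5],[0,0,0],1],[[-0.08,0,3],[0,0,0],1],[[-0.08,0,4.2],[0,0,0],1],[[-0.08,0,5.2],[0,0,0],1],[[-0.08,0,5.9],[0,0,0],1],[[-0.08,0,6.25],[0,0,0],1],[[-0.08,0,6.25],[0,0,0],1],[[-0.08,0,6.25],[0,0,0],0],[[-0.08,0,6.25],[0,0,0],-0.4],[[-0.08,0,6.25],[0,0,0],-1],[[-0.08,0,6.25],[0,0,0],-1],[[-0.08,0,6.25],[0,0,0],-1],[[-0.08,0,6.25],[0,0,0],-1],[[-0.08,0,6.25],[0,0,0],-1]]' --force 60

```text
t: 5.2
eef_pos: [0.5157, 0.2166, 0.1457]
tool_rot: [0.0, 0.747, -0.664, 0.001]
contact_force: [-1.0, -3.0, 6.4]
gripper_width: 0.166
```

```bash
cat > g.py <<'E'
import sys
from h import *
n=sys.argv[1]
o=get_obs(); M=Rq(o['tool_rot']).as_matrix()
print(o['t'],o['eef_pos'],'yaw',np.degrees(np.arctan2(M[1,0],M[0,0])),'w',o['gripper_width'],o['contact_force'],o['torque'])
for c in ['wrist','scene','side']:
    r=read_camera(c); save(f'pics/{c}{n}.png',r['color'])
E
python3 g.py 3
```

```text
5.2 [0.51571264 0.2165634  0.14567484] yaw -83.25204161638707 w 0.16619944262320835 [-0.96039302 -3.00743749  6.3572817 ] [-0.62642905  0.22774988  0.05022828]
```

View pics/wrist3.png

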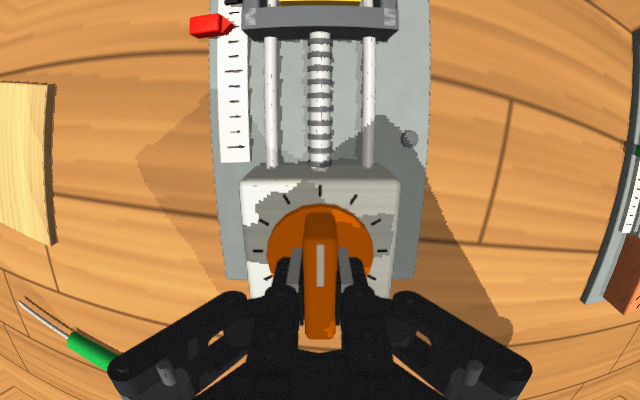

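View pics/scene3.png

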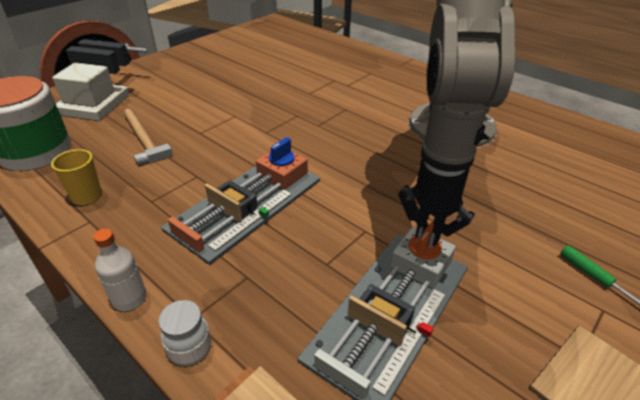

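The pads hold the bar (opening about 14 mm) and the stop hasn't moved. Now I turn counter-clockwise.

Call:
apply_moves --moves '[[[0,0,0],[0,0,-0.3],-1],[[0,0,0],[0,0,-0.7],-1],[[0,0,0],[0,0,-1.1],-1],[[0,0,0],[0,0,-1.5],-1],[[0,0,0],[0,0,-1.9],-1],[[0,0,0],[0,0,-2.3],-1],[[0,0,0],[0,0,-2.7],-1],[[0,0,0],[0,0,-3.1],-1],[[0,0,0],[0,0,-3.5],-1],[[0,0,0],[0,0,-3.9],-1],[[0,0,0],[0,0,-4.3],-1],[[0,0,0],[0,0,-4.7],-1],[[0,0,0],[0,0,-5],-1],[[0,0,0],[0,0,-5],-1],[[0,0,0],[0,0,-5],-1]]'

```text
t: 7.22
eef_pos: [0.5153, 0.2171, 0.1457]
tool_rot: [0.001, 0.958, -0.286, 0.0]
contact_force: [-1.5, -2.0, 6.5]
gripper_width: 0.163
```

```bash
python3 g.py 4; python3 - <<'E'
import cv2
c=cv2.imread('pics/scene4.png');cv2.imwrite('pics/s4.png',cv2.resize(c[250:370,310:460],None,fx=5,fy=5,interpolation=cv2.INTER_CUBIC))
E
```

```text
7.225 [0.51533538 0.21712009 0.14568969] yaw -33.21694590114439 w 0.16276408980984564 [-1.50406439 -2.02622094  6.53142113] [-0.39797178  0.56805909  0.07141054]
```

View pics/wrist4.png

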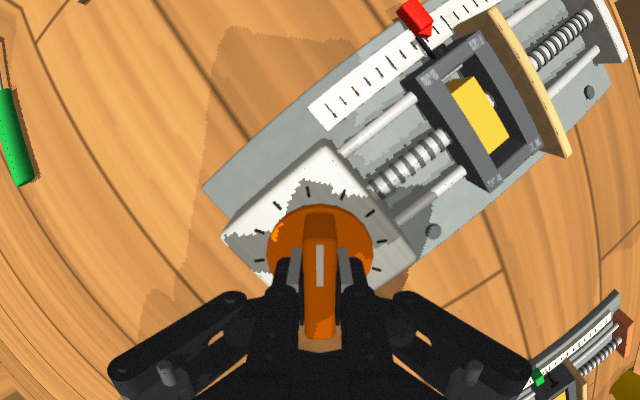

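View pics/s4.png

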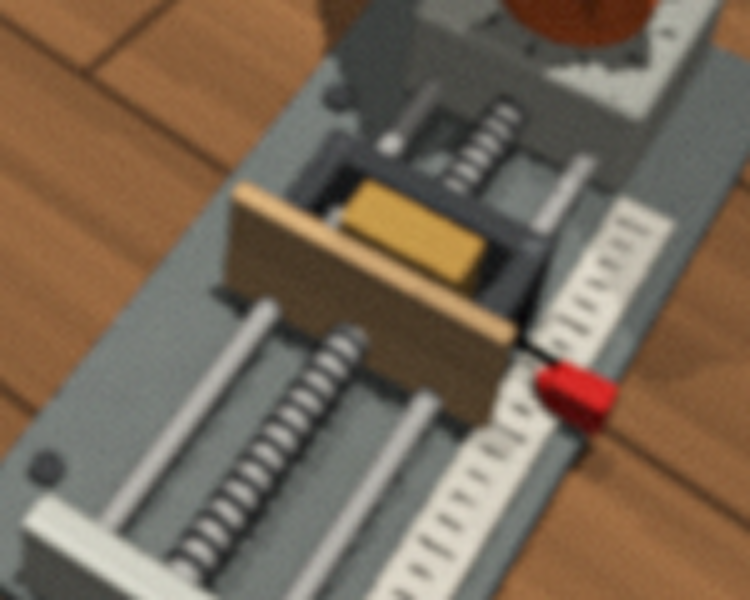

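```bash
python3 - <<'E'
import cv2
c=cv2.imread('pics/wrist4.png');cv2.imwrite('pics/w4.png',cv2.resize(c[0:75,380:480],None,fx=8,fy=8,interpolation=cv2.INTER_CUBIC))
E
```

```text
(no output)
```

View pics/w4.png

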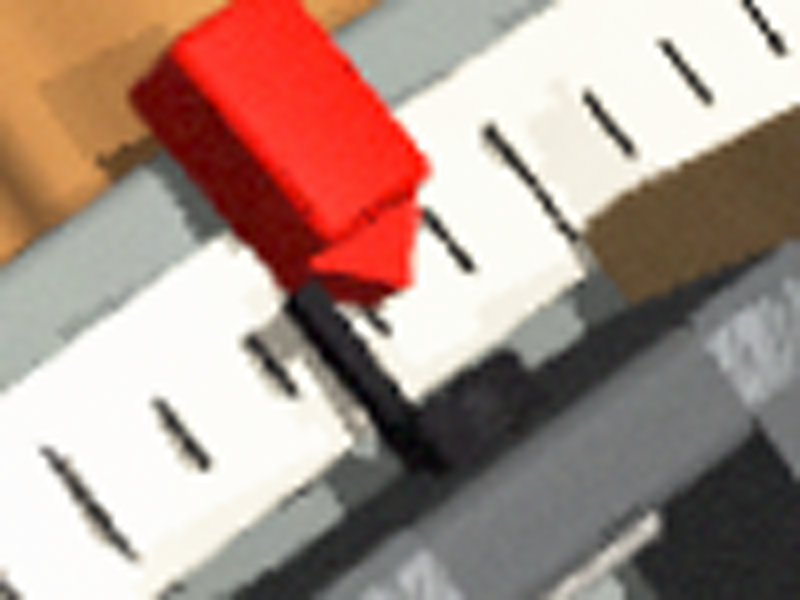

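```bash
cat >> h.py <<'E'
KC=np.array([.5157,.2173,0]);U=np.array([np.cos(np.radians(6.75)),np.sin(np.radians(6.75)),0]);V=np.array([-U[1],U[0],0])
def sl(p): p=np.array(p)-KC; return np.round(1000*np.array([p@U,p@V,p[2]]),1)
E
python3 - <<'E'
from h import *
o=get_obs();w=read_camera('wrist')
A=lambda x,y:(y/8,380+x/8)
for n,p in dict(ptrTip=(305,290),ptrRoot=(425,460),apexTop=(410,288),clipTopNear=(312,260),clipTopFar=(428,180),tickLong1=(88,503),tickLong2=(530,182)).items():
    print(n,[sl(wonz(w,A(*p),o,z)).tolist() for z in (.01,.016,.02,.024,.028)])
E
```

```text
ptrTip [[134.5, 57.9, 10.0], [132.0, 58.0, 16.0], [130.4, 58.1, 20.0], [128.8, 58.2, 24.0], [127.2, 58.3, 28.0]]
ptrRoot [[133.7, 40.2, 10.0], [131.3, 40.8, 16.0], [129.7, 41.3, 20.0], [128.1, 41.7, 24.0], [126.5, 42.1, 28.0]]
apexTop [[142.6, 52.8, 10.0], [140.0, 53.1, 16.0], [138.2, 53.2, 20.0], [136.4, 53.4, 24.0], [134.7, 53.6, 28.0]]
clipTopNear [[136.8, 59.6, 10.0], [134.3, 59.7, 16.0], [132.6, 59.7, 20.0], [131.0, 59.8, 24.0], [129.3, 59.8, 28.0]]
clipTopFar [[150.7, 59.4, 10.0], [147.8, 59.5, 16.0], [145.9, 59.6, 20.0], [143.9, 59.6, 24.0], [142.0, 59.7, 28.0]]
tickLong1 [[106.7, 54.4, 10.0], [105.1, 54.6, 16.0], [104.0, 54.8, 20.0], [102.9, 54.9, 24.0], [101.9, 55.1, 28.0]]
tickLong2 [[158.9, 54.2, 10.0], [155.8, 54.4, 16.0], [153.7, 54.6, 20.0], [151.6, 54.7, 24.0], [149.5, 54.9, 28.0]]
```

The pointer is now about 5–6 mm past the clip's middle on the knob side, as expected. I turn further to reach about 10 mm.

Call:
apply_moves --moves '[[[0,0,0],[0,0,-0.3],-1],[[0,0,0],[0,0,-0.6],-1],[[0,0,0],[0,0,-0.85],-1],[[0,0,0],[0,0,-0.85],-1],[[0,0,0],[0,0,-0.85],-1]]'

```text
t: 8.05
eef_pos: [0.5152, 0.2172, 0.1457]
tool_rot: [0.001, 0.977, -0.214, -0.0]
contact_force: [-2.6, -2.0, 7.4]
gripper_width: 0.167
```

```bash
python3 g.py 5; python3 - <<'E'
import cv2
c=cv2.imread('pics/wrist5.png');cv2.imwrite('pics/w5.png',cv2.resize(c[0:100,380:500],None,fx=6,fy=6,interpolation=cv2.INTER_CUBIC))
c=cv2.imread('pics/scene5.png');cv2.imwrite('pics/s5.png',cv2.resize(c[270:350,390:450],None,fx=7,fy=7,interpolation=cv2.INTER_CUBIC))
E
```

```text
8.05 [0.51524044 0.21717969 0.14568541] yaw -24.71506512884665 w 0.16689952082965182 [-2.59639657 -2.0463145   7.42463289] [-0.39992455  0.62347933  0.08096395]
```

View pics/w5.png

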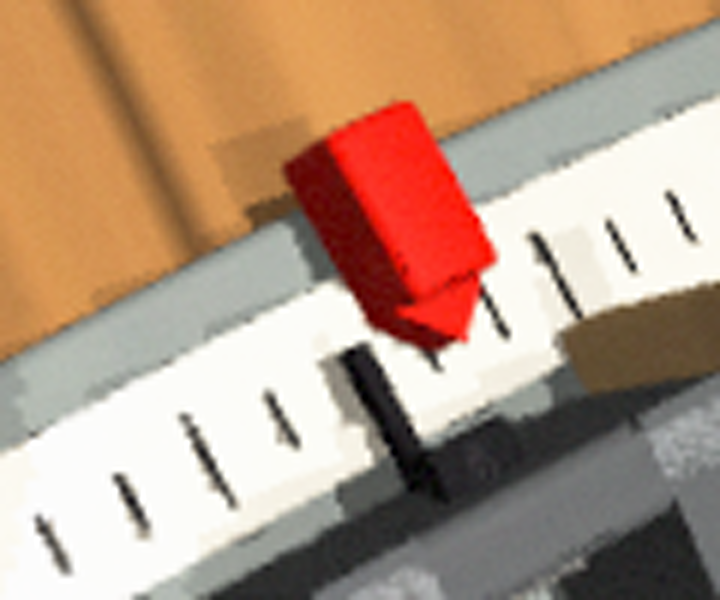

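View pics/s5.png

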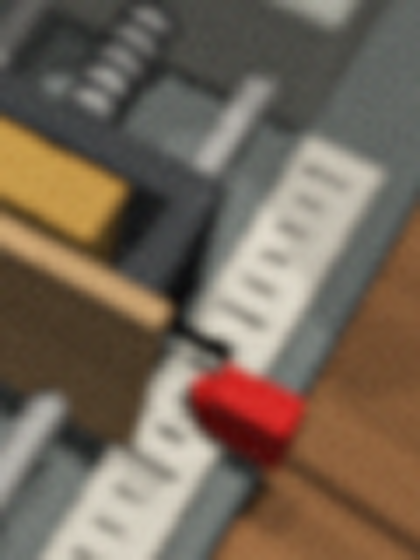

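```bash
python3 - <<'E'
from h import *
o=get_obs();w=read_camera('wrist')
A=lambda x,y:(y/6,380+x/6)
for n,p in dict(ptrTip=(357,352),ptrRoot=(428,495),ptrmid=(390,420),apexTop=(464,342),clipTopNear=(403,303),clipTopFar=(497,260),cb=(330,137),cb2=(408,100),tickLong1=(208,460),tickLong2=(557,275)).items():
    print(n,[sl(wonz(w,A(*p),o,z)).tolist()[:2] for z in (.012,.016,.024,.028,.032)])
E
```

```text
ptrTip [[129.4, 57.0], [127.7, 57.2], [124.3, 57.7], [122.5, 57.9], [120.8, 58.2]]
ptrRoot [[129.0, 38.7], [127.2, 39.3], [123.8, 40.5], [122.1, 41.1], [120.4, 41.7]]
ptrmid [[129.0, 48.4], [127.3, 48.8], [123.9, 49.6], [122.2, 50.0], [120.5, 50.4]]
apexTop [[142.5, 52.4], [140.6, 52.7], [136.6, 53.4], [134.6, 53.7], [132.7, 54.0]]
clipTopNear [[137.8, 59.6], [135.9, 59.8], [132.1, 60.1], [130.2, 60.3], [128.4, 60.5]]
clipTopFar [[151.8, 59.2], [149.7, 59.4], [145.4, 59.7], [143.2, 59.9], [141.1, 60.1]]
cb [[140.2, 80.4], [138.3, 80.1], [134.4, 79.7], [132.5, 79.5], [130.6, 79.3]]
cb2 [[151.9, 80.4], [149.8, 80.2], [145.5, 79.8], [143.3, 79.5], [141.1, 79.3]]
tickLong1 [[106.7, 54.1], [105.4, 54.4], [102.9, 55.0], [101.6, 55.3], [100.3, 55.6]]
tickLong2 [[158.4, 54.5], [156.1, 54.8], [151.6, 55.3], [149.3, 55.6], [147.0, 55.9]]
```

The pointer is now about 10 mm past the clip's middle (123 mm from the knob axis against about 134). I bring it back clockwise to just short of the clip, then take an overhead look free of parallax.

Call:
apply_moves --moves '[[[0,0,0],[0,0,0.3],-1],[[0,0,0],[0,0,0.7],-1],[[0,0,0],[0,0,1.1],-1],[[0,0,0],[0,0,1.5],-1],[[0,0,0],[0,0,1.9],-1],[[0,0,0],[0,0,2.3],-1],[[0,0,0],[0,0,2.6],-1],[[0,0,0],[0,0,2.9],-1],[[0,0,0],[0,0,3.1],-1],[[0,0,0],[0,0,3.1],-1],[[0,0,0],[0,0,3.1],-1]]'

```text
t: 9.62
eef_pos: [0.5156, 0.2169, 0.1457]
tool_rot: [0.001, 0.884, -0.468, 0.0]
contact_force: [-1.0, -2.7, 5.9]
gripper_width: 0.159
```

```bash
python3 g.py 6; python3 - <<'E'
from h import *
o=get_obs();M=Rq(o['tool_rot']).as_matrix();y=np.degrees(np.arctan2(M[1,0],M[0,0]))
cam=M@read_camera('wrist')['hand_eye'][:3,3]
tgt=KC+0.1335*U+0.05*V; p=tgt-cam; p[2]=.21;print(sl(o['eef_pos']),p,delta(o,p))
c=cv2.imread('pics/wrist6.png');cv2.imwrite('pics/w6.png',cv2.resize(c[0:100,300:420],None,fx=6,fy=6,interpolation=cv2.INTER_CUBIC))
E
```

```text
9.625 [0.51555905 0.21688486 0.1456576 ] yaw -55.75243188754246 w 0.15944217483204848 [-1.01543135 -2.71726374  5.87836658] [-0.49533271  0.40970924 -0.10296203]
[ -0.2  -0.4 145.7] [0.57598569 0.23662116 0.21      ] [array([ 0.71, -2.44, -2.57])]
```

View pics/wrist6.png

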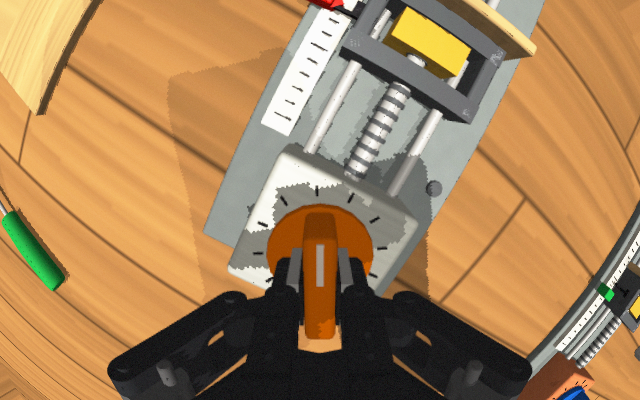

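Call:
apply_moves --moves '[[[0,0,0],[0,0,0],-0.5],[[0,0,0],[0,0,0],0],[[0,0,0],[0,0,0],0.3],[[0,0,0],[0,0,0],0.3],[[0,0,-0.9],[0,0,0],0.3],[[0,0,-1.8],[0,0,0],0.3],[[0,0,-2.6],[0,0,0],0.3],[[0.3,-1.2,-2.6],[0,0,0],0.3],[[0.7,-2.4,-2.6],[0,0,0],0.3],[[0.7,-2.4,-2.6],[0,0,0],0.3],[[0.7,-2.4,-2.6],[0,0,0],0.3]]'

```text
t: 11.2
eef_pos: [0.5741, 0.2369, 0.2097]
tool_rot: [0.001, 0.884, -0.467, -0.0]
contact_force: [0.3, -0.8, -0.5]
gripper_width: 0.647
```

```bash
python3 g.py 7; python3 - <<'E'
from h import *
o=get_obs();w=read_camera('wrist');M=Rq(o['tool_rot']).as_matrix();print(sl(o['eef_pos']+M@w['hand_eye'][:3,3]))
print(delta(o,[.516,.2173,.145]), wproj(w,KC+.1335*U+.05*V+[0,0,.025],o))
E
```

```text
11.2 [0.57406011 0.23688368 0.20967241] yaw -55.684839986127876 w 0.6472986073359807 [ 0.28284704 -0.80797787 -0.54514184] [-0.02348083  0.04130761  0.00130743]
[131.5  50.5 280.5]
[array([-0.66,  2.35,  2.6 ])] [102.77477734 321.08062013]
```

View pics/wrist7.png

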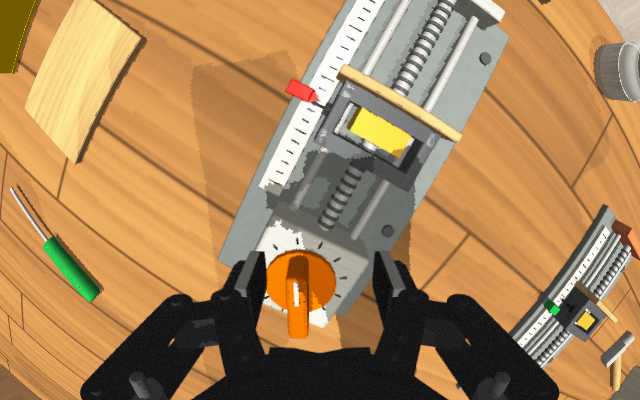

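```bash
python3 - <<'E'
import cv2
c=cv2.imread('pics/wrist7.png');cv2.imwrite('pics/w7.png',cv2.resize(c[65:140,270:370],None,fx=8,fy=8,interpolation=cv2.INTER_CUBIC))
E
```

```text
(no output)
```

View pics/w7.png

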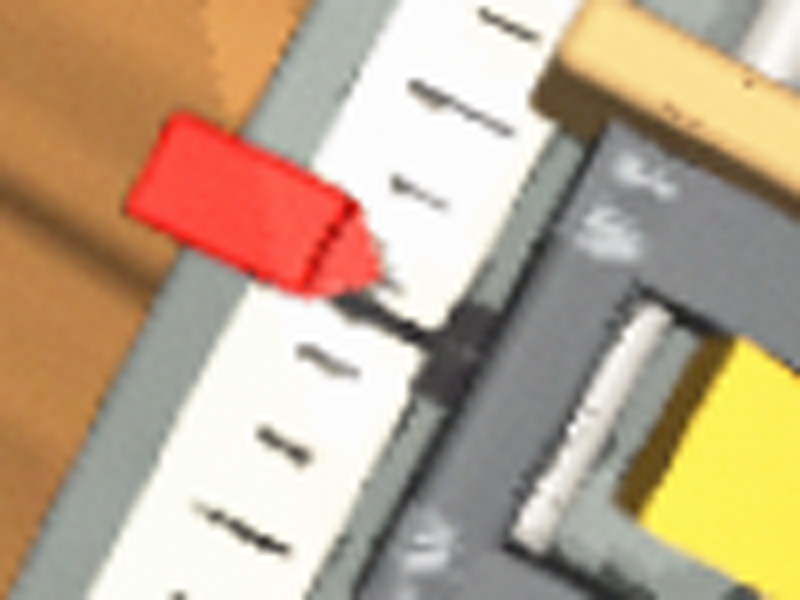

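```bash
python3 - <<'E'
from h import *
o=get_obs();w=read_camera('wrist')
A=lambda x,y:(65+y/8,270+x/8)
for n,p in dict(ptrTip=(345,303),ptrRoot=(425,342),apexTop=(382,277),cF=(355,205),cN=(310,293),bF=(178,113),bN=(128,212),tl1=(243,528),tl2=(460,107)).items():
    print(n,[sl(wonz(w,A(*p),o,z)).tolist()[:2] for z in (.012,.018,.025,.032)])
m=silhouettes('wrist','clip');print([(x['conf'],x['pixel']) for x in m])
E
```

```text
ptrTip [[130.6, 56.0], [130.6, 55.8], [130.7, 55.7], [130.7, 55.6]]
ptrRoot [[130.8, 46.4], [130.8, 46.5], [130.8, 46.6], [130.9, 46.7]]
apexTop [[134.9, 53.8], [134.9, 53.7], [134.8, 53.6], [134.7, 53.5]]
cF [[140.5, 59.9], [140.3, 59.7], [140.1, 59.5], [139.9, 59.2]]
cN [[129.9, 59.8], [129.9, 59.6], [129.9, 59.3], [130.0, 59.1]]
bF [[140.9, 81.3], [140.7, 80.7], [140.5, 79.9], [140.2, 79.0]]
bN [[129.0, 81.2], [129.0, 80.5], [129.1, 79.7], [129.2, 78.9]]
tl1 [[103.9, 54.5], [104.5, 54.4], [105.2, 54.3], [105.9, 54.2]]
tl2 [[155.2, 55.0], [154.6, 54.9], [154.0, 54.8], [153.4, 54.7]]
[(0.68, [93.5, 300.1])]
```

Seen from nearly straight above, the pointer stands at 130.7 mm and the clip's middle at about 134.8 mm. That leaves about 4.1 mm, or roughly 8° clockwise. I regrip and finish.

Call:
apply_moves --moves '[[[-0.35,1.2,0],[0,0,0],0.3],[[-0.68,2.37,0],[0,0,0],0.3],[[-0.68,2.37,0.9],[0,0,0],0.3],[[-0.68,2.37,1.8],[0,0,0],0.3],[[-0.68,2.37,2.57],[0,0,0],0.3],[[-0.68,2.37,2.57],[0,0,0],0.3],[[-0.68,2.37,2.57],[0,0,0],-0.3],[[-0.68,2.37,2.57],[0,0,0],-1],[[-0.68,2.37,2.57],[0,0,0],-1],[[-0.68,2.37,2.57],[0,0,0],-1],[[-0.68,2.37,2.57],[0,0,0],-1],[[-0.68,2.37,2.57],[0,0,0.2],-1],[[-0.68,2.37,2.57],[0,0,0.4],-1],[[-0.68,2.37,2.57],[0,0,0.6],-1],[[-0.68,2.37,2.57],[0,0,0.8],-1],[[-0.68,2.37,2.57],[0,0,0.8],-1],[[-0.68,2.37,2.57],[0,0,0.8],-1]]'

```text
t: 13.62
eef_pos: [0.5172, 0.2175, 0.1469]
tool_rot: [-0.0, 0.849, -0.528, 0.001]
contact_force: [-0.3, -2.1, 6.5]
gripper_width: 0.167
```

```bash
python3 g.py 8;python3 - <<'E'
from h import *
o=get_obs();M=Rq(o['tool_rot']).as_matrix()
cam=M@read_camera('wrist')['hand_eye'][:3,3]
tgt=KC+0.1348*U+0.05*V; p=tgt-cam; p[2]=.21;print(p,delta(o,p))
E
```

```text
13.625 [0.51715776 0.21745032 0.1468788 ] yaw -63.73626010177098 w 0.16673211641256924 [-0.31466927 -2.06976066  6.46171445] [-0.36724057  0.029271   -0.03995686]
[0.57180516 0.24645378 0.21      ] [array([-0.07, -2.48, -2.52])]
```

Call:
apply_moves --moves '[[[0,0,0],[0,0,0],-0.5],[[0,0,0],[0,0,0],0],[[0,0,0],[0,0,0],0.3],[[0,0,0],[0,0,0],0.3],[[0,0,-0.9],[0,0,0],0.3],[[0,0,-1.8],[0,0,0],0.3],[[0,0,-2.6],[0,0,0],0.3],[[0,-1.2,-2.6],[0,0,0],0.3],[[-0.1,-2.5,-2.6],[0,0,0],0.3],[[-0.1,-2.5,-2.6],[0,0,0],0.3],[[-0.1,-2.5,-2.6],[0,0,0],0.3]]'

```text
t: 15.2
eef_pos: [0.5705, 0.2473, 0.2104]
tool_rot: [0.001, 0.849, -0.528, -0.0]
contact_force: [-0.7, 0.1, 0.4]
gripper_width: 0.646
```

```bash
python3 g.py 9; python3 - <<'E'
from h import *
o=get_obs();w=read_camera('wrist');M=Rq(o['tool_rot']).as_matrix();print(sl(o['eef_pos']+M@w['hand_eye'][:3,3]),wproj(w,KC+.1348*U+.05*V+[0,0,.025],o),delta(o,[.516,.2173,.145]))
c=w['color'];save('pics/w9.png',cv2.resize(c[65:140,270:370],None,fx=8,fy=8,interpolation=cv2.INTER_CUBIC))
E
```

```text
15.2 [0.57050994 0.24728911 0.21040956] yaw -63.6870794406803 w 0.6461110846212544 [-0.67291465  0.12865442  0.44302878] [-0.01708931  0.01844389 -0.02025978]
[133.8  50.8 281.2] [103.72423537 320.70333058] [array([0.1 , 2.48, 2.63])]
```

View pics/w9.png

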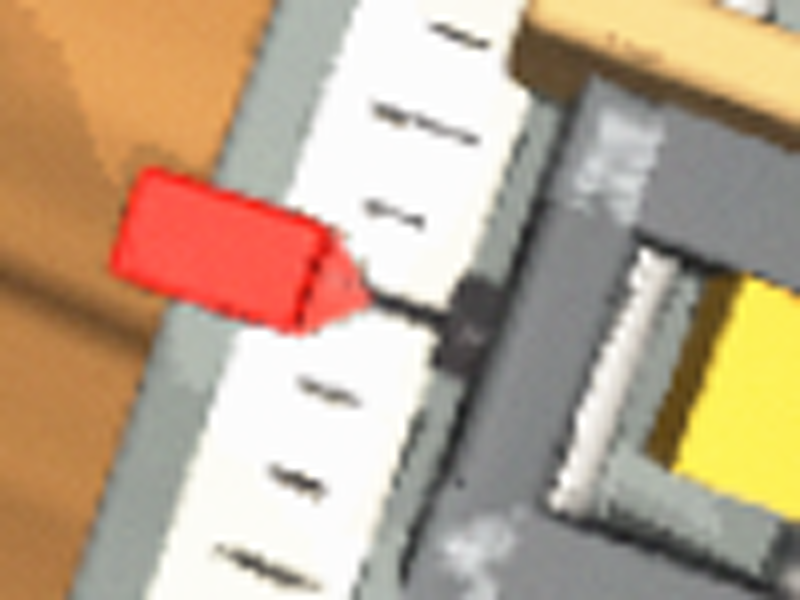

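```bash
python3 - <<'E'
from h import *
o=get_obs();w=read_camera('wrist')
A=lambda x,y:(65+y/8,270+x/8)
for n,p in dict(ptr1=(378,298),ptr2=(435,318),apexTop=(372,295),cF=(332,232),cN=(298,332),bF=(145,170),bN=(113,272)).items():
    print(n,[sl(wonz(w,A(*p),o,z)).tolist()[:2] for z in (.018,.025,.032)])
c=w['color'];save('pics/w10.png',cv2.resize(c[60:200,290:440],None,fx=4,fy=4,interpolation=cv2.INTER_CUBIC))
E
```

```text
ptr1 [[135.3, 53.2], [135.2, 53.2], [135.2, 53.1]]
ptr2 [[135.3, 46.9], [135.2, 47.0], [135.2, 47.1]]
apexTop [[135.4, 53.9], [135.3, 53.8], [135.3, 53.8]]
cF [[140.3, 60.1], [140.1, 59.8], [140.0, 59.6]]
cN [[129.1, 59.9], [129.2, 59.7], [129.4, 59.4]]
bF [[140.3, 80.8], [140.1, 80.0], [139.9, 79.2]]
bN [[128.9, 80.4], [129.1, 79.6], [129.2, 78.9]]
```

View pics/w10.png

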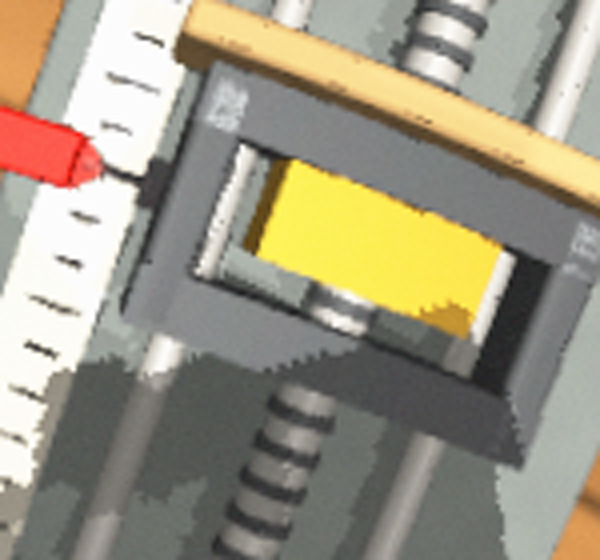

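The pointer is in line with the clip's tip. The nut bears on the end of the window away from the knob, with the gap on the knob side, and the gripper is clear.

```bash
python3 -c "
from h import *
o=get_obs();print(o['t'],o['contact_force']);print(hand_in())"
```

```text
15.45 [0.19459983 0.85345765 0.3542406 ]
the job is handed in; nothing more can be done
None
```

The stop is set to the red clip with the backlash taken up clockwise, and the job was handed in at 15.5 s with the gripper open and clear of the knob.

- **Counter-clockwise:** I gripped the orange knob and turned it about 58.5°. That took the pointer about 10–12 mm past the clip's middle on the knob side. It is given as a range because my estimates of the clip's position differed by 1–2 mm between views.
- **Clockwise:** I turned back about 31° and let go for an overhead look, which showed the pointer about 4 mm short. I then regripped and turned another 8° clockwise, so the last movement was clockwise.
- **Last check:** The final overhead picture, before hand-in, put the pointer 135.2 mm from the knob's axis. The clip's tip was at 135.3 mm and the middle of its edges at 134.7 mm, so the two clip readings differ by about half a millimetre. The nut was against the end of its window away from the knob, with the whole gap on the knob side.

No check failed.

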